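# Put the objective lenses away in the colour-coded tray

## Robot

A 6-joint arm with a two-finger parallel gripper is mounted at the origin on the work surface. World frame = base frame: x ahead of the robot, y to its left, z up, the work surface at z = 0. Lengths are in m, angles in rad, forces in N, time in s.
With the tool pointing down it reaches from about 0.4 to 0.925 m from the base axis. Payload 12.5 kg.
Tool frame: the origin (TCP) lies at the very end of the fingers, on their centre line; the grasp point (between the pads) lies env.grip_depth behind it (env.grip_depth is the distance from the TCP to the grasp point, in m); z points along the fingers, y is the direction in which the jaws open and shut (so a half turn about z gives the same grasp; the last joint's range is limited). The gripper opens to 95 mm and grips with 3 to 60 N. Pads are 20 mm wide; open, the fingers measure 119 mm over their backs; the gripper's body (75 mm by 180 mm) begins 59 mm behind the grasp point.
Start: joints at [-1.336, 0.491, 1.559, -0, 1.092, -0.106], TCP at [0.209, -0.589, 0.215] pointing down, gripper open.
Joint ranges: [-3.1, 3.1], [-0.84, 2.19], [0.05, 2.79], [-1.13, 4.28], [0.06, 2.93], [-2.69, 2.69]. Speed limits (rad/s): [2.22, 2.22, 2.79, 3.14, 3.14, 3.14].

## Interface

Orientations are given as a unit quaternion [w, x, y, z].
In Python, from bench import env gives the robot as it stands.
- The arm moves only by the shell command python3 -m inch 'ROWS' [FORCE]. ROWS is a JSON object of lists of equal length, an entry for each row: "gripper": the closure, from -1 (fully open) to 1 (shut), so that 0 is half open; "xyz": the shift along the tool's x, y, z in mm, a list of three; "rot": the turn, a rotation vector about the tool's x, y, z in rad, a list of three. In form: {"gripper": [gripper, ...], "xyz": [[dx, dy, dz], ...], "rot": [[rx, ry, rz], ...]}. A call has 1 to 12 rows; each row shifts and turns the pose as measured when the row begins, along the tool's axes as they then stand; what a row does not reach is not made up. A row lasts 1/12 s, in which the tool goes at most 41.7 mm and 7.16 degrees, less where a joint would pass 70% of its speed; a pose out of reach is approached as far as the arm can. A call is refused whole if a number of a shift passes 41.7 or a number of a turn 0.125, either way. A call with a gripper value outside its range is refused whole. The fingers move at their own pace and stop on an object; FORCE is the grip in N (left out, the last holds). Time passes only in rows, so rows that do not move let the fingers close. It gives the time, the measured TCP pose, the force and the opening at its end, in the units of the state.
- env.get_state(): the state, without advancing time (a new reading comes with each control period).
- env.read_camera(name): name is "scene" or "side" or "wrist"; returns a dict with "image" (420x560x3 uint8, red, green, blue), "depth" (420x560 float32, m along the optical axis (not along the pixel's ray), 0 where there is no reading), "vfov" (degrees; the focal length in pixels is half the picture's height over the tangent of half this angle, whatever the lens; pixels are square), "cx", "cy" (the principal point, pixels), "cam_to_world" (4x4, takes a point from camera to world coordinates). Camera axes: x right, y up, looking along -z (the intrinsics and any distortion apply to the point x, -y, -z); pixel columns grow to the right and rows downward; lengths in m; the calibration is good to about 2 mm. A picture is of the moment at which its call begins.
- env.sign_off(): hands the job in, once; it reports no verdict.
Trained networks look in the newest picture that a camera, given by its name, has taken for a name from the list of things; names that differ only in an ending like _2 or _b are one class to them, and where a whole thing is asked for, a point or a joint stands for the part that bears it (a point fixed in the world has none). Each returns a list of dicts, best first, with "confidence" (0 to 1); they miss things now and then, are a little off and sometimes report something else, mostly with a low value. They report only what shows in the picture. A call takes as long as a camera call. They do not tell look-alikes from the thing itself.
- env.regions_of(name, camera): "pixels" (420x560 bool, what is visible of it) and "rect" ([left, top, width, height] in pixels, round what is visible of it).
The state is a dict: "time_s": time; "joint_positions": joint angles; "joint_velocities": joint speeds; "joint_efforts": joint torques, N m; "position": TCP position; "eef_rot": TCP orientation; "force": force on the tool from outside, world axes, zero at the start; "moment": the same for the moment, N m; "finger_gap": finger opening in m.
Only numpy, scipy, OpenCV 4.12 (cv2) and the standard library are available. Lean on these libraries where they do the work, as an engineer would, in place of code of your own. Each camera call takes 0.05 s, during which the arm holds its last target. There are 200 camera calls.

## Task

Put the four microscope objective lenses away in the white storage tray, each standing upright on the floor of the cup that has the colour of its ring. Set them down gently, without dropping them, and leave the eyepiece and the stain bottle standing where they are.

Things in the scene. Friction and masses are not known exactly. Their poses are not given: they have to be found in the camera images.
- lens_red_mid (a point): microscope objective lens marked red: an upright black cylinder 40 mm across and 48 mm tall whose flat top shoulder is a red ring (with a thin red band round the side just below), with a narrower steel nose 18 mm across standing 12 mm above the shoulder; 60 mm tall in all, 100 to 210 g, loose. The point is on its axis, half-way up (30 mm above its foot); z is up along its axis.
- lens_yellow_mid (a point): microscope objective lens marked yellow: an upright black cylinder 40 mm across and 48 mm tall whose flat top shoulder is a yellow ring (with a thin yellow band round the side just below), with a narrower steel nose 18 mm across standing 12 mm above the shoulder; 60 mm tall in all, 100 to 210 g, loose. The point is on its axis, half-way up (30 mm above its foot); z is up along its axis.
- lens_green_mid (a point): microscope objective lens marked green: an upright black cylinder 40 mm across and 48 mm tall whose flat top shoulder is a green ring (with a thin green band round the side just below), with a narrower steel nose 18 mm across standing 12 mm above the shoulder; 60 mm tall in all, 100 to 210 g, loose. The point is on its axis, half-way up (30 mm above its foot); z is up along its axis.
- lens_blue_mid (a point): microscope objective lens marked blue: an upright black cylinder 40 mm across and 48 mm tall whose flat top shoulder is a blue ring (with a thin blue band round the side just below), with a narrower steel nose 18 mm across standing 12 mm above the shoulder; 60 mm tall in all, 100 to 210 g, loose. The point is on its axis, half-way up (30 mm above its foot); z is up along its axis.
- cup_red: red round shallow cup, fixed in the storage tray: 66 mm outside, 56 mm inside, rim 8 mm high, floor 3 mm thick. Origin at the centre of its underside, which is 5 mm above the table; a lens standing in it thus has its foot 3 mm, and its half-way point 33 mm, above this origin. The white tray that carries the four cups (two by two, centres 90 mm apart, x and y axes along the tray's sides) is fixed to the table, 204 mm square, with a rim only 12 mm above the table.
- cup_yellow: yellow round shallow cup, fixed in the storage tray: 66 mm outside, 56 mm inside, rim 8 mm high, floor 3 mm thick. Origin at the centre of its underside, which is 5 mm above the table; a lens standing in it thus has its foot 3 mm, and its half-way point 33 mm, above this origin. The white tray that carries the four cups (two by two, centres 90 mm apart, x and y axes along the tray's sides) is fixed to the table, 204 mm square, with a rim only 12 mm above the table.
- cup_green: green round shallow cup, fixed in the storage tray: 66 mm outside, 56 mm inside, rim 8 mm high, floor 3 mm thick. Origin at the centre of its underside, which is 5 mm above the table; a lens standing in it thus has its foot 3 mm, and its half-way point 33 mm, above this origin. The white tray that carries the four cups (two by two, centres 90 mm apart, x and y axes along the tray's sides) is fixed to the table, 204 mm square, with a rim only 12 mm above the table.
- cup_blue: blue round shallow cup, fixed in the storage tray: 66 mm outside, 56 mm inside, rim 8 mm high, floor 3 mm thick. Origin at the centre of its underside, which is 5 mm above the table; a lens standing in it thus has its foot 3 mm, and its half-way point 33 mm, above this origin. The white tray that carries the four cups (two by two, centres 90 mm apart, x and y axes along the tray's sides) is fixed to the table, 204 mm square, with a rim only 12 mm above the table.
- eyepiece_mid (a point): eyepiece, a look-alike: upright black cylinder 40 mm across, 44 mm tall, with a narrower black rubber top 33 mm across, 60 mm tall in all, no coloured ring; loose. The point is on its axis, half-way up (30 mm above its foot); z is up.
- bottle_mid (a point): stain bottle, a look-alike: upright brown glass cylinder 40 mm across with a pale label and a red screw cap 27 mm across, 60 mm tall in all; loose. The point is on its axis, half-way up (30 mm above its foot); z is up.
Things that resemble listed ones, but are neither listed nor needed, are in the scene too. Leave any purple look-alike of the part that bears bottle_mid alone.

How it is judged:
At the end, for the whole second after the job is handed in: Each of the four lenses stands upright (within 0.12 rad) on the floor of the cup of its own colour: axis within 12 mm of the cup's centre, half-way point 29 to 37 mm above the cup's origin, at rest (under 0.02 m/s). The eyepiece and the stain bottle are upright and within 20 mm of where they began (horizontal distance between lens_red_mid and cup_red below 0.012 m and z of lens_red_mid in the frame of cup_red between 0.029 and 0.037 m and angle between each of lens_red_mid, lens_yellow_mid, lens_green_mid, lens_blue_mid, eyepiece_mid, bottle_mid's own z axis and vertical below 0.12 rad and linear speed of each of lens_red, lens_yellow, lens_green, lens_blue below 0.02 m/s and horizontal distance between lens_yellow_mid and cup_yellow below 0.012 m and z of lens_yellow_mid in the frame of cup_yellow between 0.029 and 0.037 m and horizontal distance between lens_green_mid and cup_green below 0.012 m and z of lens_green_mid in the frame of cup_green between 0.029 and 0.037 m and horizontal distance between lens_blue_mid and cup_blue below 0.012 m and z of lens_blue_mid in the frame of cup_blue between 0.029 and 0.037 m and distance of each of eyepiece_mid, bottle_mid from where it was at the start of the episode below 0.02 m); the robot touches nothing.
It fails at once if a lens is dropped (falls free of the gripper at more than 0.6 m/s, a fall of about 18 mm) ((linear speed of lens_red above 0.6 m/s and contact force between the fingers and lens_red below 0.05 N) or (linear speed of lens_yellow above 0.6 m/s and contact force between the fingers and lens_yellow below 0.05 N) or (linear speed of lens_green above 0.6 m/s and contact force between the fingers and lens_green below 0.05 N) or (linear speed of lens_blue above 0.6 m/s and contact force between the fingers and lens_blue below 0.05 N)).
It fails at once if the eyepiece is moved by more than 20 mm (distance of eyepiece_mid from where it was at the start of the episode above 0.02 m).
It fails at once if the bottle is moved by more than 20 mm (distance of bottle_mid from where it was at the start of the episode above 0.02 m).
It also fails if it takes over 90 s, if anything falls off the work surface, if the arm or the gripper's body presses on something with over 40 N, if the wrist force passes 120 N, or if a joint passes its speed limit or range.

## Working session

There is one attempt and no reset: what is moved stays moved. The work goes in short steps, Python scripts to look and compute and a shell command to move; the robot and the scene stay as the last step left them, time stands still between calls to the robot, and variables do not carry over. Pictures are saved under pics/ and viewed, about 12 in all and at most 16, crops included, and the job is handed in when it is done.

```bash
ls; mkdir -p pics; cat > h.py <<'E'
import numpy as np, cv2
from bench import env
def cam(n):
    c=env.read_camera(n); return c
def save(c,f): cv2.imwrite('pics/'+f,cv2.cvtColor(c['image'],cv2.COLOR_RGB2BGR))
def world(c,u,v,d):
    f=210/np.tan(np.radians(c['vfov'])/2)
    p=np.stack([(u-c['cx'])/f*d,-(v-c['cy'])/f*d,-d,np.ones_like(d)],-1)
    return (p@np.array(c['cam_to_world']).T)[...,:3]
def cloud(c):
    v,u=np.mgrid[:420,:560].astype(float); return world(c,u,v,c['depth'].astype(float))
E
python3 - <<'E'
from h import *
s=env.get_state(); print(s, env.grip_depth)
for n in('scene','side','wrist'):
    c=cam(n); save(c,n+'1.png'); print(n,c.keys(),c['vfov'],c['cx'],c['cy'],np.round(c['cam_to_world'],3).tolist())
E
```

```text
pics
{'time_s': 0.0, 'joint_positions': array([-1.33561261e+00,  4.91524771e-01,  1.55947430e+00, -1.08599122e-05,
        1.09172160e+00, -1.05597484e-01]), 'joint_velocities': array([ 1.25362169e-03,  9.32416772e-05, -1.72193540e-04, -1.77285853e-03,
        4.74396531e-04,  6.40480546e-04]), 'joint_efforts': array([-3.15001897e-03, -6.12652874e+01, -2.58179730e+01,  6.90667494e-02,
        4.82817425e-02, -1.76949629e-04]), 'position': array([ 0.20884843, -0.58879412,  0.21407481]), 'eef_rot': array([-5.62510346e-04,  9.85518027e-01,  1.69569750e-01, -4.13252663e-05]), 'force': array([ 0.58784479, -0.10104712,  0.83228062]), 'moment': array([ 0.01678136, -0.00093397,  0.03083143]), 'finger_gap': 0.09525401000032736} 0.0188
scene dict_keys(['image', 'depth', 'vfov', 'cx', 'cy', 'cam_to_world']) 42.91460440492456 276.68970775117776 208.2256427612724 [[0.14, -0.61, 0.78, 1.544], [0.99, 0.096, -0.102, -0.131], [-0.012, 0.786, 0.618, 0.881], [0.0, 0.0, 0.0, 1.0]]
side dict_keys(['image', 'depth', 'vfov', 'cx', 'cy', 'cam_to_world']) 51.76484797319881 281.7175116320521 215.31801964378755 [[-0.695, 0.427, -0.579, -0.129], [-0.719, -0.403, 0.567, 0.58], [0.009, 0.81, 0.586, 0.66], [0.0, 0.0, 0.0, 1.0]]
wrist dict_keys(['image', 'depth', 'vfov', 'cx', 'cy', 'cam_to_world']) 63.21605858757077 280.4512760080699 212.8647428266617 [[0.334, 0.903, 0.271, 0.285], [-0.943, 0.32, 0.094, -0.561], [-0.002, -0.287, 0.958, 0.384], [0.0, 0.0, 0.0, 1.0]]
```

View pics/scene1.png

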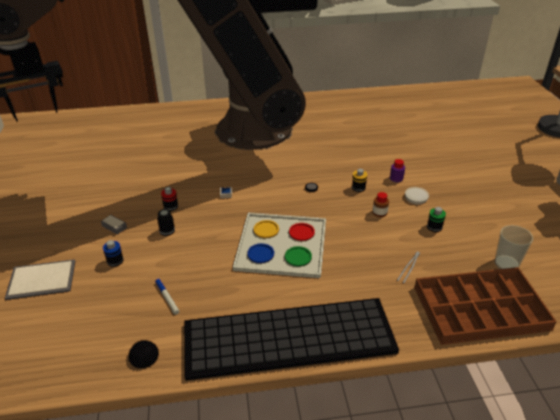

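View pics/side1.png

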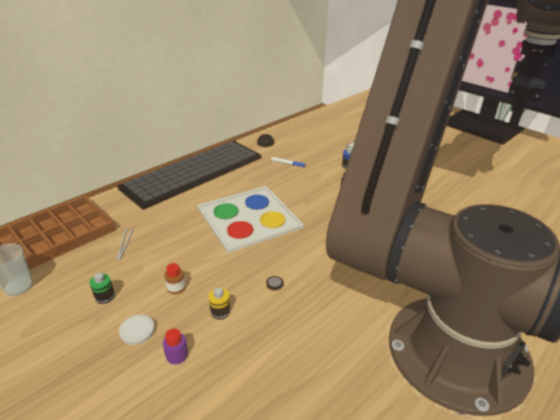

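The scene view shows: lenses red (170,197), blue (113,252), yellow (360,180), green (436,218). The eyepiece is at (166,221), close to red. The bottle is at (381,204), with the purple look-alike at (398,170), and the tray is at (281,245). Next I'll measure positions.

```bash
cat >> h.py <<'E'
from scipy.optimize import least_squares
def axis_fit(P,r=.02):
    q=P[(P[:,2]>.012)&(P[:,2]<.046)][:,:2]; ctr=np.median(q,0)
    view=None
    f=lambda x: np.hypot(*(q-x).T)-r
    return least_squares(f,ctr,loss='soft_l1',f_scale=.002)
E
python3 - <<'E'
from h import *
for cn in('scene','side'):
    c=cam(cn); W=cloud(c); cp=np.array(c['cam_to_world'])[:2,3]
    for n in ['lens_red_mid','lens_yellow_mid','lens_green_mid','lens_blue_mid','eyepiece_mid','bottle_mid','cup_red','cup_yellow','cup_green','cup_blue']:
        for r in env.regions_of(n,cn)[:2]:
            m=r['pixels']&(c['depth']>0); P=W[m]
            if len(P)<15: continue
            o=[]
            if 'cup' not in n:
                q=P[(P[:,2]>.012)&(P[:,2]<.043)][:,:2]
                t=P[P[:,2]>.043]
                m0=np.median(P[:,:2],0); d=(m0-cp)/np.linalg.norm(m0-cp)
                if len(q)>8: o=least_squares(lambda x:np.hypot(*(q-x).T)-.02,m0+d*.015,loss='soft_l1',f_scale=.002).x.round(4)
                o=[o,t[:,:2].mean(0).round(4) if len(t) else '']
            print(cn,n,round(r['confidence'],2),np.round(r['rect']),m.sum(),'bbox',(P.min(0)+P.max(0)).round(4)[:2]/2,P[:,2].max().round(3),P[:,2].min().round(3),o)
E
```

```text
scene lens_red_mid 0.57 [165. 190.  12.  24.] 279 bbox [ 0.3827  -0.26885] 0.063 -0.002 [array([ 0.3785, -0.2664]), array([ 0.3866, -0.2665])]
scene lens_red_mid 0.57 [157. 210.  16.  25.] 377 bbox [ 0.48205 -0.2734 ] 0.062 -0.002 [array([ 0.4783, -0.2742]), array([ 0.486, -0.273])]
scene lens_yellow_mid 0.8 [353. 169.  15.  21.] 298 bbox [0.33675 0.26525] 0.06 -0.007 [array([0.3725, 0.2544]), array([0.3787, 0.2524])]
scene lens_green_mid 0.65 [428. 208.  16.  23.] 325 bbox [0.5724 0.3983] 0.061 -0.001 [array([0.5684, 0.4004]), array([0.574 , 0.3972])]
scene lens_blue_mid 0.89 [101. 245.  21.  20.] 407 bbox [ 0.575   -0.39395] 0.064 -0.002 [array([ 0.5722, -0.3951]), array([ 0.5782, -0.3933])]
scene eyepiece_mid 0.65 [159. 209.  17.  25.] 373 bbox [ 0.48245 -0.2754 ] 0.062 -0.002 [array([ 0.4783, -0.2742]), array([ 0.4874, -0.2731])]
scene bottle_mid 0.9 [370. 192.  17.  26.] 328 bbox [0.46685 0.28995] 0.062 -0.005 [array([0.49  , 0.2805]), array([0.4952, 0.278 ])]
scene bottle_mid 0.57 [390. 160.  13.  22.] 280 bbox [0.31655 0.3707 ] 0.061 -0.003 [array([0.345 , 0.3729]), array([0.3
[... 867 characters left out ...]
5727, -0.3808])]
side bottle_mid 0.65 [164. 266.  23.  28.] 542 bbox [0.4958 0.2763] 0.062 -0.001 [array([0.4891, 0.2845]), array([0.4836, 0.2871])]
side bottle_mid 0.56 [166. 326.  24.  38.] 726 bbox [0.35275 0.3694 ] 0.063 -0.003 [array([0.3442, 0.3766]), array([0.3385, 0.3787])]
side cup_red 0.85 [225. 216.  29.  19.] 398 bbox [0.5488  0.06765] 0.015 0.002 []
side cup_yellow 0.68 [259. 209.  23.  18.] 349 bbox [ 0.51805 -0.0212 ] 0.015 0.004 []
side cup_yellow 0.59 [228. 220.  25.  15.] 410 bbox [0.5488 0.0627] 0.015 0.002 []
side cup_green 0.6 [212. 203.  27.  19.] 333 bbox [0.6277  0.04415] 0.015 0.002 []
side cup_blue 0.83 [242. 197.  29.  15.] 305 bbox [ 0.6051 -0.043 ] 0.014 0.003 []
```

```bash
cat >> h.py <<'E'
from scipy.spatial.transform import Rotation as R
def delta(x,y,z=None):
    s=env.get_state(); q=s['eef_rot']; M=R.from_quat([q[1],q[2],q[3],q[0]]).as_matrix()
    p=s['position']; t=np.array([x,y,p[2] if z is None else z])
    want=np.array([[1,0,0],[0,-1,0],[0,0,-1.]])
    print('t',round(s['time_s'],2),'pos',p.round(4),'gap',round(s['finger_gap'],4),'F',s['force'].round(1),'delta_mm',(M.T@(t-p)*1000).round(1),'rotvec',R.from_matrix(M.T@want).as_rotvec().round(3),'q',s['joint_positions'].round(2))
E
python3 -m inch '{"gripper":[-1,-1,-1,-1,-1,-1,-1,-1,-1,-1,-1,-1],"xyz":[[0,0,0],[0,0,0],[0,0,0],[19,-36,0],[19,-36,0],[19,-36,0],[19,-36,0],[19,-36,0],[19,-36,0],[19,-36,0],[19,-36,0],[19,-36,0]],"rot":[[0,0,0.114],[0,0,0.114],[0,0,0.114],[0,0,0],[0,0,0],[0,0,0],[0,0,0],[0,0,0],[0,0,0],[0,0,0],[0,0,0],[0,0,0]]}' 30
python3 -c "
from h import *
delta(.3785,-.266,.2)"
```

```text
time_s: 2.25
position: [0.3866, -0.2647, 0.2132]
eef_rot: [0.002, 1.0, -0.015, 0.001]
force: [0.4, -1.0, 1.3]
finger_gap: 0.0951
t 2.25 pos [ 0.3866 -0.2647  0.2132] gap 0.0951 F [ 0.4 -1.   1.3] delta_mm [-8.1  1.5 13.2] rotvec [ 0.003 -0.001 -0.03 ] q [-0.74  0.27  1.93 -0.    0.94  0.86]
```

```bash
cat >> h.py <<'E'
def wlook(name,f=None):
    c=cam('wrist'); W=cloud(c); cp=np.array(c['cam_to_world'])[:2,3]
    if f: save(c,f)
    for r in env.regions_of(name,'wrist')[:3]:
        P=W[r['pixels']&(c['depth']>0)]; hi=P[(P[:,2]>.040)]
        nose=P[(P[:,2]>.055)&(P[:,2]<.07)]
        q=P[(P[:,2]>.012)&(P[:,2]<.043)][:,:2]
        sh=P[(P[:,2]>.043)&(P[:,2]<.053)][:,:2]
        o=None
        if len(q)>8:
            m0=np.median(sh if len(sh) else q,0)
            o=least_squares(lambda x:np.hypot(*(q-x).T)-.02,m0,loss='soft_l1',f_scale=.002).x.round(4)
        bb=lambda a:((np.percentile(a,2,0)+np.percentile(a,98,0))/2).round(4)[:2] if len(a) else None
        print(name,round(r['confidence'],2),r['rect'],'side',o,'shoulder',bb(sh),'nose',bb(nose),'all',bb(P),P[:,2].max().round(4))
E
python3 -c "
from h import *
wlook('lens_red_mid','w_red.png')"
```

```text
lens_red_mid 0.65 [262.1, 175.5, 38.1, 45.4] side [ 0.3774 -0.2634] shoulder [ 0.3779 -0.2634] nose [ 0.3781 -0.2631] all [ 0.3787 -0.2638] 0.0616
```

View pics/w_red.png

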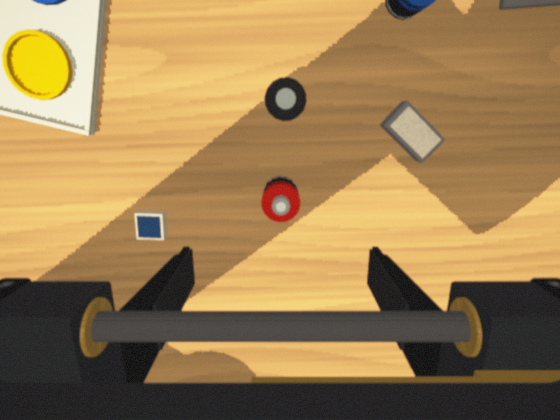

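The red lens is at (281,200), centred between the fingers; the eyepiece at (286,98) is well clear.

```bash
python3 -m inch '{"gripper":[-1,-1,-1,-1,-1,-1,-1,-1,-1,-1],"xyz":[[-8.6,-1.4,0],[0,0,0],[0,0,36],[0,0,36],[0,0,36],[0,0,36],[0,0,25],[0,0,15],[0,0,8],[0,0,0]],"rot":[[0,0,-0.03],[0,0,0],[0,0,0],[0,0,0],[0,0,0],[0,0,0],[0,0,0],[0,0,0],[0,0,0],[0,0,0]]}'
python3 -c "
from h import *
delta(.378,-.2633,.016)"
```

```text
time_s: 3.18
position: [0.3834, -0.2689, 0.0161]
eef_rot: [0.006, 1.0, -0.001, 0.005]
force: [-0.1, -0.1, -0.2]
finger_gap: 0.0949
t 3.18 pos [ 0.3834 -0.2689  0.0161] gap 0.0949 F [-0.1 -0.1 -0.2] delta_mm [-5.4 -5.6 -0. ] rotvec [ 0.012 -0.011 -0.002] q [-0.75  0.6   2.12 -0.    0.4   0.82]
```

```bash
python3 -m inch '{"gripper":[-1,-1,1,1,1,1,1,1,1,1],"xyz":[[-5.4,-5.6,0],[0,0,0],[0,0,0],[0,0,0],[0,0,0],[0,0,0],[0,0,0],[0,0,0],[0,0,0],[0,0,0]],"rot":[[0.012,-0.011,0],[0,0,0],[0,0,0],[0,0,0],[0,0,0],[0,0,0],[0,0,0],[0,0,0],[0,0,0],[0,0,0]]}' 30
python3 -c "
from h import *
delta(.378,-.2633,.12)"
```

```text
time_s: 4.02
position: [0.3792, -0.2654, 0.0209]
eef_rot: [0.002, 1.0, -0.002, 0.003]
force: [-0.1, 0.2, 0.4]
finger_gap: 0.0471
t 4.02 pos [ 0.3792 -0.2654  0.0209] gap 0.0471 F [-0.1  0.2  0.4] delta_mm [ -0.7  -1.6 -99.1] rotvec [ 0.005 -0.005 -0.004] q [-0.75  0.59  2.13  0.    0.42  0.82]
```

```bash
python3 -m inch '{"gripper":[1,1,1,1,1,1],"xyz":[[0,-1.5,5],[0,0,0],[0,0,0],[0,0,0],[0,0,0],[0,0,0]],"rot":[[0.005,-0.005,0],[0,0,0],[0,0,0],[0,0,0],[0,0,0],[0,0,0]]}' 30
python3 -c "
from h import *
delta(.378,-.2633,.12)"
```

```text
time_s: 4.52
position: [0.3794, -0.264, 0.0156]
eef_rot: [-0.0, 1.0, -0.002, -0.0]
force: [-0.7, -0.3, 2.8]
finger_gap: 0.0393
t 4.52 pos [ 0.3794 -0.264   0.0156] gap 0.0393 F [-0.7 -0.3  2.8] delta_mm [  -1.4   -0.7 -104.4] rotvec [-0.001  0.    -0.004] q [-0.75  0.6   2.13  0.    0.42  0.82]
```

```bash
python3 -m inch '{"gripper":[1,1,1,1,1,1,1,1,1,1,1,1],"xyz":[[0,0,-20],[0,0,-30],[0,0,-30],[0,0,-20],[10,-20,0],[18,-36,0],[18,-36,0],[18,-36,0],[18,-36,0],[18,-36,0],[18,-36,0],[18,-36,0]],"rot":[[0,0,0],[0,0,0],[0,0,0],[0,0,0],[0,0,0],[0,0,0],[0,0,0],[0,0,0],[0,0,0],[0,0,0],[0,0,0],[0,0,0]]}' 30
cat >> h.py <<'E'
def cups(cn='wrist',f=None):
    c=cam(cn); W=cloud(c)
    if f: save(c,f)
    for k in('red','yellow','green','blue'):
        for r in env.regions_of('cup_'+k,cn)[:2]:
            m=r['pixels']&(c['depth']>0); P=W[m]; P=P[P[:,2]<.03]
            if len(P)<30: continue
            (e,ax,_)=cv2.minAreaRect((P[:,:2]*1000).astype(np.float32)); 
            print(k,round(r['confidence'],2),np.round(r['rect']),np.round(e,1),np.round(ax,1),'z',np.percentile(P[:,2],[5,95]).round(4))
E
python3 -c "
from h import *
delta(.5465,.0645,.12); cups('wrist','w_tray.png')"
```

```text
time_s: 5.52
position: [0.5185, 0.0129, 0.1181]
eef_rot: [-0.002, 1.0, -0.008, -0.003]
force: [0.6, -1.6, -1.6]
finger_gap: 0.0399
t 5.52 pos [0.5185 0.0129 0.1181] gap 0.0399 F [ 0.6 -1.6 -1.6] delta_mm [ 27.1 -52.1  -1.9] rotvec [-0.004  0.005 -0.016] q [-0.1   0.47  1.92  0.01  0.76  1.48]
red 0.8 [180. 142.  81.  75.] [543.1  64.7] [63.9 63.7] z [0.0069 0.0134]
yellow 0.74 [283. 171.  82.  76.] [519.8 -22.1] [65.1 63.2] z [0.0069 0.0133]
green 0.69 [199.  17.  88.  96.] [630.1  41. ] [64.3 64.2] z [0.0068 0.0133]
blue 0.87 [314.  50.  90.  94.] [605.8 -45.6] [65.  65.3] z [0.0067 0.0133]
blue 0.58 [  0. 230.   8.  30.] [487.1 265.1] [ 5.2 22.7] z [0.0007 0.0084]
```

View pics/w_tray.png

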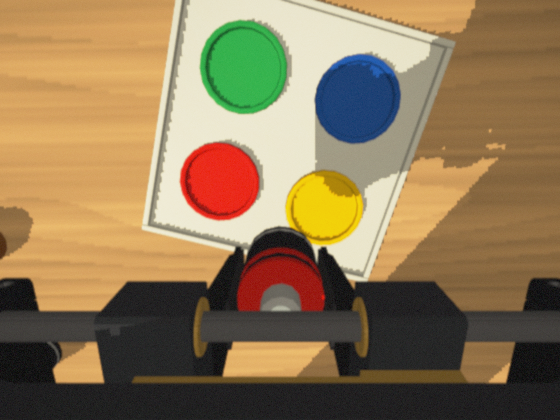

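The tray view shows cups red (220,180), yellow (324,207), green (244,66) and blue (357,98). The red lens is held upright at (281,275).

```bash
python3 -m inch '{"gripper":[1,1,1,1,1,1,1,1],"xyz":[[13,-26,0],[13,-26,0],[0,0,0],[0,0,0],[0,0,25],[0,0,20],[0,0,10],[0,0,0]],"rot":[[0,0,0],[0,0,0],[-0.004,0.005,-0.016],[0,0,0],[0,0,0],[0,0,0],[0,0,0],[0,0,0]]}' 30
python3 -c "
from h import *
delta(.5445,.0647,.0245)"
```

```text
time_s: 6.43
position: [0.5423, 0.053, 0.0614]
eef_rot: [0.0, 1.0, -0.007, -0.002]
force: [-0.7, 0.9, -0.7]
finger_gap: 0.0396
t 6.43 pos [0.5423 0.053  0.0614] gap 0.0396 F [-0.7  0.9 -0.7] delta_mm [  2.2 -11.7  36.9] rotvec [ 0.     0.003 -0.015] q [-0.02  0.59  1.9  -0.    0.66  1.56]
```

```bash
python3 -m inch '{"gripper":[1,1,1,1,1,1],"xyz":[[2.2,-11.7,0],[0,0,0],[0,0,15],[0,0,10],[0,0,5],[0,0,0]],"rot":[[0,0.003,-0.015],[0,0,0],[0,0,0],[0,0,0],[0,0,0],[0,0,0]]}' 30
python3 -c "
from h import *
delta(.5445,.0647,.0245)"
```

```text
time_s: 6.93
position: [0.5461, 0.0635, 0.0339]
eef_rot: [0.0, 1.0, -0.001, 0.002]
force: [0.4, 0.2, -1.8]
finger_gap: 0.0396
t 6.93 pos [0.5461 0.0635 0.0339] gap 0.0396 F [ 0.4  0.2 -1.8] delta_mm [-1.7 -1.2  9.3] rotvec [ 0.    -0.004 -0.001] q [-0.    0.63  1.91 -0.    0.6   1.57]
```

```bash
python3 -m inch '{"gripper":[1,1,1,1,1],"xyz":[[-1.5,-1,5],[0,0,3],[0,0,1],[0,0,1],[0,0,0]],"rot":[[0,-0.004,0],[0,0,0],[0,0,0],[0,0,0],[0,0,0]]}' 30
python3 -c "
from h import *
delta(.5445,.0647,.0237)"
```

```text
time_s: 7.35
position: [0.5451, 0.0647, 0.0243]
eef_rot: [0.0, 1.0, -0.001, 0.0]
force: [0.2, -0.9, -1.7]
finger_gap: 0.04
t 7.35 pos [0.5451 0.0647 0.0243] gap 0.04 F [ 0.2 -0.9 -1.7] delta_mm [-0.6 -0.   0.6] rotvec [ 0.    -0.001 -0.001] q [-0.    0.65  1.91 -0.    0.58  1.57]
```

```bash
python3 -m inch '{"gripper":[1,1,-0.35,-0.35,-0.35,-0.35,-0.35,-0.35,-0.35],"xyz":[[0,0,0.6],[0,0,0.6],[0,0,0],[0,0,0],[0,0,0],[0,0,0],[0,0,0],[0,0,0],[0,0,0]],"rot":[[0,0,0],[0,0,0],[0,0,0],[0,0,0],[0,0,0],[0,0,0],[0,0,0],[0,0,0],[0,0,0]]}' 30
python3 -c "
from h import *
delta(.3717,.2562,.13)"
```

```text
time_s: 8.1
position: [0.546, 0.0646, 0.0244]
eef_rot: [0.0, 1.0, -0.001, 0.002]
force: [-0.2, 0.2, 0.5]
finger_gap: 0.0641
t 8.1 pos [0.546  0.0646 0.0244] gap 0.0641 F [-0.2  0.2  0.5] delta_mm [-174.2 -191.4 -106.3] rotvec [ 0.    -0.004 -0.001] q [-0.    0.65  1.91 -0.    0.58  1.57]
```

```bash
python3 -m inch '{"gripper":[-0.35,-0.35,-0.35,-1,-1,-1,-1,-1,-1,-1,-1,-1],"xyz":[[0,0,-25],[0,0,-40],[0,0,-40],[0,0,-20],[-22,-24,0],[-22,-24,0],[-22,-24,0],[-22,-24,0],[-22,-24,0],[-22,-24,0],[-22,-24,0],[-15,-20,0]],"rot":[[0,-0.004,0],[0,0,0],[0,0,0],[0,0,0],[0,0,0],[0,0,0],[0,0,0],[0,0,0],[0,0,0],[0,0,0],[0,0,0],[0,0,0]]}' 30
python3 -c "
from h import *
delta(.3717,.2562,.13); wlook('lens_yellow_mid','w_y.png')"
```

```text
time_s: 9.1
position: [0.3734, 0.2564, 0.1559]
eef_rot: [-0.0, 1.0, -0.005, 0.001]
force: [-0.3, 0.0, 0.7]
finger_gap: 0.0952
t 9.1 pos [0.3734 0.2564 0.1559] gap 0.0952 F [-0.3  0.   0.7] delta_mm [-1.8  0.2 25.9] rotvec [-0.001 -0.003 -0.01 ] q [ 0.46  0.33  2.04 -0.    0.77  2.04]
lens_yellow_mid 0.61 [259.0, 178.7, 48.0, 56.1] side [0.3717 0.2573] shoulder [0.3724 0.2571] nose [0.3724 0.2573] all [0.3722 0.2567] 0.062
```

View pics/w_y.png

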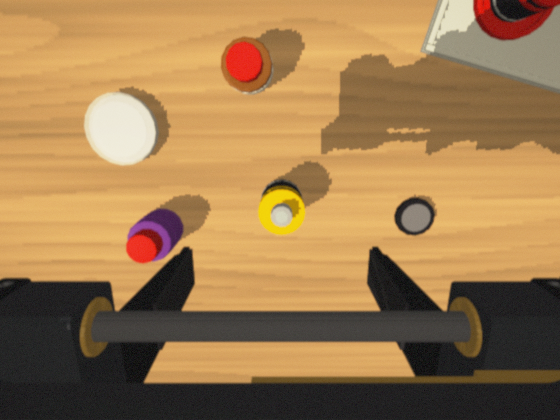

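The yellow lens is at (281,212), centred; the purple bottle at (155,235), the stain bottle at (246,62) and the disc at (415,215) are all clear of the fingers. Red stands in its cup, upper right.

```bash
python3 -m inch '{"gripper":[-1,-1,-1,-1,-1,-1,-1],"xyz":[[-1.4,-1,0],[0,0,0],[0,0,30],[0,0,35],[0,0,35],[0,0,20],[0,0,0]],"rot":[[0,-0.003,-0.01],[0,0,0],[0,0,0],[0,0,0],[0,0,0],[0,0,0],[0,0,0]]}' 30
python3 -c "
from h import *
delta(.372,.2572,.0155)"
```

```text
time_s: 9.78
position: [0.3776, 0.2569, 0.0339]
eef_rot: [-0.003, 1.0, 0.001, 0.004]
force: [-0.1, -0.8, -0.4]
finger_gap: 0.0951
t 9.78 pos [0.3776 0.2569 0.0339] gap 0.0951 F [-0.1 -0.8 -0.4] delta_mm [-5.8 -0.2 18.3] rotvec [-0.005 -0.008  0.002] q [0.45 0.56 2.14 0.   0.44 2.02]
```

```bash
python3 -m inch '{"gripper":[-1,-1,-1,-1,1,1,1,1,1,1,1,1],"xyz":[[-5.8,0,8],[0,0,6],[0,0,4],[0,0,0],[0,0,0],[0,0,0],[0,0,0],[0,0,0],[0,0,0],[0,0,0],[0,0,0],[0,0,0]],"rot":[[-0.005,-0.008,0],[0,0,0],[0,0,0],[0,0,0],[0,0,0],[0,0,0],[0,0,0],[0,0,0],[0,0,0],[0,0,0],[0,0,0],[0,0,0]]}' 30
python3 -c "
from h import *
delta(.372,.2572,.0155)"
```

```text
time_s: 10.78
position: [0.375, 0.2566, 0.0191]
eef_rot: [-0.001, 1.0, -0.0, 0.003]
force: [0.3, -0.3, 0.7]
finger_gap: 0.0472
t 10.78 pos [0.375  0.2566 0.0191] gap 0.0472 F [ 0.3 -0.3  0.7] delta_mm [-3.  -0.6  3.6] rotvec [-0.003 -0.006 -0.001] q [ 0.45  0.59  2.15 -0.    0.4   2.03]
```

```bash
python3 -m inch '{"gripper":[1,1,1,1,1,1],"xyz":[[-3,-0.5,3.5],[0,0,0],[0,0,0],[0,0,0],[0,0,0],[0,0,0]],"rot":[[-0.003,-0.006,0],[0,0,0],[0,0,0],[0,0,0],[0,0,0],[0,0,0]]}' 30
python3 -c "
from h import *
delta(.5198,-.0221,.12)"
```

```text
time_s: 11.28
position: [0.372, 0.2572, 0.0154]
eef_rot: [0.0, 1.0, -0.0, -0.0]
force: [1.1, -0.8, 2.6]
finger_gap: 0.0395
t 11.28 pos [0.372  0.2572 0.0154] gap 0.0395 F [ 1.1 -0.8  2.6] delta_mm [ 148.   279.2 -104.4] rotvec [ 0.001  0.    -0.001] q [ 0.46  0.59  2.15 -0.    0.4   2.03]
```

```bash
python3 -m inch '{"gripper":[1,1,1,1,1,1,1,1,1,1,1,1],"xyz":[[0,0,-20],[0,0,-30],[0,0,-35],[0,0,-25],[10,19,0],[20,37,0],[20,37,0],[20,37,0],[20,37,0],[20,37,0],[20,37,0],[18,38,0]],"rot":[[0,0,0],[0,0,0],[0,0,0],[0,0,0],[0,0,0],[0,0,0],[0,0,0],[0,0,0],[0,0,0],[0,0,0],[0,0,0],[0,0,0]]}' 30
python3 -m inch '{"gripper":[1,1],"xyz":[[0,0,0],[0,0,0]],"rot":[[0,0,0],[0,0,0]]}'
python3 -c "
from h import *
delta(.5198,-.0221,.0235)"
```

```text
time_s: 12.28
position: [0.5164, -0.0201, 0.1279]
eef_rot: [0.001, 1.0, 0.005, -0.004]
force: [1.5, 0.7, -1.5]
finger_gap: 0.0397
time_s: 12.45
position: [0.519, -0.0269, 0.1268]
eef_rot: [0.002, 1.0, 0.002, -0.004]
force: [-0.2, 0.9, -2.5]
finger_gap: 0.0397
t 12.45 pos [ 0.519  -0.0269  0.1268] gap 0.0397 F [-0.2  0.9 -2.5] delta_mm [  1.7  -5.1 103.2] rotvec [0.003 0.008 0.004] q [-0.18  0.46  1.91 -0.01  0.78  1.4 ]
```

```bash
python3 -m inch '{"gripper":[1,1,1,1,1,1],"xyz":[[1.5,-5,0],[0,0,25],[0,0,30],[0,0,20],[0,0,10],[0,0,0]],"rot":[[0.003,0.008,0.004],[0,0,0],[0,0,0],[0,0,0],[0,0,0],[0,0,0]]}' 30
python3 -c "
from h import *
delta(.5198,-.0221,.0235)"
```

```text
time_s: 12.95
position: [0.5188, -0.0154, 0.0388]
eef_rot: [-0.001, 1.0, 0.001, 0.001]
force: [-1.0, -0.0, -1.8]
finger_gap: 0.0396
t 12.95 pos [ 0.5188 -0.0154  0.0388] gap 0.0396 F [-1.  -0.  -1.8] delta_mm [ 1.   6.7 15.3] rotvec [-0.001 -0.002  0.002] q [-0.16  0.6   1.98  0.    0.56  1.41]
```

```bash
python3 -m inch '{"gripper":[1,1,1,1,1,1],"xyz":[[1,6.7,0],[0,0,6],[0,0,5],[0,0,2],[0,0,1],[0,0,0]],"rot":[[0,-0.002,0],[0,0,0],[0,0,0],[0,0,0],[0,0,0],[0,0,0]]}' 30
python3 -c "
from h import *
delta(.5198,-.0221,.0235)"
```

```text
time_s: 13.45
position: [0.5201, -0.0196, 0.0259]
eef_rot: [-0.001, 1.0, 0.003, 0.001]
force: [0.3, 0.2, -1.9]
finger_gap: 0.0394
t 13.45 pos [ 0.5201 -0.0196  0.0259] gap 0.0394 F [ 0.3  0.2 -1.9] delta_mm [-0.3  2.5  2.4] rotvec [-0.001 -0.003  0.006] q [-0.17  0.62  1.98  0.    0.53  1.4 ]
```

```bash
python3 -m inch '{"gripper":[1,1,1,-0.35,-0.35,-0.35,-0.35,-0.35,-0.35,-0.35],"xyz":[[-0.3,2.5,1.5],[0,0,0.7],[0,0,0],[0,0,0],[0,0,0],[0,0,0],[0,0,0],[0,0,0],[0,0,0],[0,0,0]],"rot":[[0,-0.002,0],[0,0,0],[0,0,0],[0,0,0],[0,0,0],[0,0,0],[0,0,0],[0,0,0],[0,0,0],[0,0,0]]}' 30
python3 -c "
from h import *
delta(.568,.4025,.15)"
```

```text
time_s: 14.28
position: [0.5207, -0.0227, 0.025]
eef_rot: [-0.0, 1.0, 0.003, 0.002]
force: [0.0, -0.1, 0.6]
finger_gap: 0.0641
t 14.28 pos [ 0.5207 -0.0227  0.025 ] gap 0.0641 F [ 0.  -0.1  0.6] delta_mm [  49.9 -425.1 -124.4] rotvec [-0.001 -0.003  0.005] q [-0.17  0.63  1.98  0.    0.53  1.39]
```

```bash
python3 -m inch '{"gripper":[-0.35,-0.35,-0.35,-0.35,-0.35,-0.35,-0.35,-1,-1,-1,-1,-1],"xyz":[[0,0,-25],[0,0,-40],[0,0,-40],[0,0,-20],[5,-40,0],[5,-40,0],[5,-40,0],[5,-40,0],[5,-40,0],[5,-40,0],[5,-40,0],[5,-40,0]],"rot":[[0,-0.003,0],[0,0,0],[0,0,0],[0,0,0],[0,0,0],[0,0,0],[0,0,0],[0,0,0],[0,0,0],[0,0,0],[0,0,0],[0,0,0]]}' 30
python3 -m inch '{"gripper":[-1,-1,-1,-1],"xyz":[[5,-40,0],[5,-40,0],[0,-20,0],[0,0,0]],"rot":[[0,0,0],[0,0,0],[0,0,0],[0,0,0]]}'
python3 -c "
from h import *
delta(.568,.4025,.15); wlook('lens_green_mid','w_g.png')"
```

```text
time_s: 15.28
position: [0.5614, 0.302, 0.1585]
eef_rot: [-0.001, 1.0, -0.004, 0.001]
force: [-0.2, -0.4, -0.4]
finger_gap: 0.0915
time_s: 15.62
position: [0.5702, 0.4128, 0.1577]
eef_rot: [-0.001, 1.0, -0.001, 0.001]
force: [0.0, 0.5, -0.4]
finger_gap: 0.0948
t 15.62 pos [0.5702 0.4128 0.1577] gap 0.0948 F [ 0.   0.5 -0.4] delta_mm [-2.2 10.3  7.6] rotvec [-0.003 -0.002 -0.002] q [0.53 0.66 1.41 0.   1.08 2.1 ]
lens_green_mid 0.88 [271.1, 177.5, 47.8, 57.4] side [0.5672 0.4037] shoulder [0.5678 0.4038] nose [0.5679 0.4038] all [0.5684 0.404 ] 0.0623
```

View pics/w_g.png

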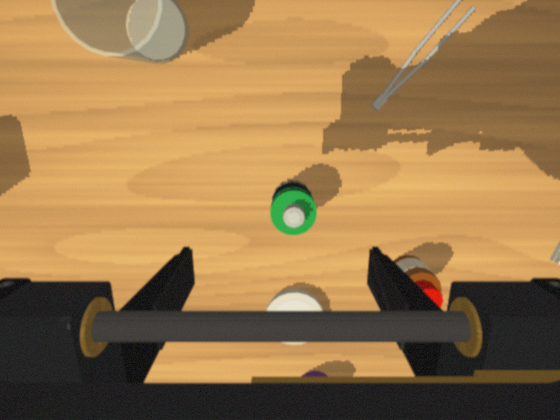

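The green lens is at (293,212). The bottle at (425,285) is about 120 mm away in y, and the glass is also clear.

```bash
python3 -m inch '{"gripper":[-1,-1,-1,-1,-1,-1,-1],"xyz":[[-2.5,9,0],[0,0,0],[0,0,30],[0,0,35],[0,0,35],[0,0,20],[0,0,0]],"rot":[[-0.003,-0.002,-0.002],[0,0,0],[0,0,0],[0,0,0],[0,0,0],[0,0,0],[0,0,0]]}' 30
python3 -c "
from h import *
delta(.5677,.4038,.0155)"
```

```text
time_s: 16.3
position: [0.5708, 0.3892, 0.0384]
eef_rot: [-0.0, 1.0, -0.005, 0.002]
force: [-0.3, 0.6, -0.5]
finger_gap: 0.0951
t 16.3 pos [0.5708 0.3892 0.0384] gap 0.0951 F [-0.3  0.6 -0.5] delta_mm [ -3.3 -14.6  22.9] rotvec [-0.    -0.005 -0.011] q [ 0.5   0.77  1.53 -0.    0.83  2.09]
```

```bash
python3 -m inch '{"gripper":[-1,-1,-1,-1,-0.1,-0.1,-0.1,-0.1,-0.1,-0.1,-0.1],"xyz":[[-3.3,-14.6,0],[0,0,8],[0,0,8],[0,0,4],[0,0,2],[0,0,0],[0,0,0],[0,0,0],[0,0,0],[0,0,0],[0,0,0]],"rot":[[0,-0.005,-0.011],[0,0,0],[0,0,0],[0,0,0],[0,0,0],[0,0,0],[0,0,0],[0,0,0],[0,0,0],[0,0,0],[0,0,0]]}' 30
python3 -c "
from h import *
delta(.5677,.4038,.0155)"
```

```text
time_s: 17.22
position: [0.5706, 0.4025, 0.0216]
eef_rot: [-0.002, 1.0, -0.001, 0.003]
force: [-1.0, -0.3, -0.4]
finger_gap: 0.0552
t 17.22 pos [0.5706 0.4025 0.0216] gap 0.0552 F [-1.  -0.3 -0.4] delta_mm [-2.9 -1.2  6.1] rotvec [-0.004 -0.006 -0.003] q [0.52 0.8  1.52 0.   0.82 2.09]
```

```bash
python3 -m inch '{"gripper":[-0.1,-0.1,1,1,1,1,1,1,1],"xyz":[[-3,-1,6],[0,0,0],[0,0,0],[0,0,0],[0,0,0],[0,0,0],[0,0,0],[0,0,0],[0,0,0]],"rot":[[-0.004,-0.006,0],[0,0,0],[0,0,0],[0,0,0],[0,0,0],[0,0,0],[0,0,0],[0,0,0],[0,0,0]]}' 30
python3 -c "
from h import *
delta(.630,.041,.13)"
```

```text
time_s: 17.97
position: [0.5672, 0.4037, 0.0149]
eef_rot: [0.0, 1.0, -0.001, -0.001]
force: [0.5, 0.3, -0.7]
finger_gap: 0.0397
t 17.97 pos [0.5672 0.4037 0.0149] gap 0.0397 F [ 0.5  0.3 -0.7] delta_mm [  63.7  362.6 -114.8] rotvec [ 0.001  0.001 -0.003] q [ 0.52  0.81  1.52 -0.    0.81  2.1 ]
```

```bash
python3 -m inch '{"gripper":[1,1,1,1,1,1,1,1,1,1,1,1],"xyz":[[0,0,-20],[0,0,-30],[0,0,-35],[0,0,-25],[3,20,0],[6.5,38,0],[6.5,38,0],[6.5,38,0],[6.5,38,0],[6.5,38,0],[6.5,38,0],[6.5,38,0]],"rot":[[0,0,0],[0,0,0],[0,0,0],[0,0,0],[0,0,0],[0,0,0],[0,0,0],[0,0,0],[0,0,0],[0,0,0],[0,0,0],[0,0,0]]}' 30
python3 -m inch '{"gripper":[1,1,1,1],"xyz":[[6.5,38,0],[6.5,30,0],[0,0,0],[0,0,0]],"rot":[[0,0,0],[0,0,0],[0,0,0],[0,0,0]]}'
python3 -c "
from h import *
delta(.630,.041,.0235)"
```

```text
time_s: 18.97
position: [0.6146, 0.114, 0.1295]
eef_rot: [0.0, 1.0, 0.004, -0.0]
force: [1.0, 0.3, -1.4]
finger_gap: 0.0395
time_s: 19.3
position: [0.6291, 0.0348, 0.1296]
eef_rot: [0.001, 1.0, 0.001, -0.0]
force: [0.0, 0.5, -1.3]
finger_gap: 0.0395
t 19.3 pos [0.6291 0.0348 0.1296] gap 0.0395 F [ 0.   0.5 -1.3] delta_mm [  0.9  -6.4 106.1] rotvec [0.001 0.    0.001] q [-0.05  0.59  1.63 -0.    0.92  1.52]
```

```bash
python3 -m inch '{"gripper":[1,1,1,1,1,1,1],"xyz":[[1,-6,0],[0,0,0],[0,0,25],[0,0,30],[0,0,20],[0,0,8],[0,0,0]],"rot":[[0,0,0],[0,0,0],[0,0,0],[0,0,0],[0,0,0],[0,0,0],[0,0,0]]}' 30
python3 -c "
from h import *
delta(.630,.041,.0232)"
```

```text
time_s: 19.88
position: [0.6304, 0.0494, 0.0454]
eef_rot: [0.0, 1.0, 0.005, 0.002]
force: [0.8, 0.8, -1.2]
finger_gap: 0.0399
t 19.88 pos [0.6304 0.0494 0.0454] gap 0.0399 F [ 0.8  0.8 -1.2] delta_mm [-0.5  8.4 22.2] rotvec [ 0.001 -0.004  0.009] q [-0.03  0.7   1.69 -0.    0.75  1.54]
```

```bash
python3 -m inch '{"gripper":[1,1,1,1,1,1],"xyz":[[0,8,4],[0,0,8],[0,0,5],[0,0,2],[0,0,1],[0,0,0]],"rot":[[0,-0.004,0.009],[0,0,0],[0,0,0],[0,0,0],[0,0,0],[0,0,0]]}' 30
python3 -c "
from h import *
delta(.630,.041,.0232)"
```

```text
time_s: 20.38
position: [0.6321, 0.0426, 0.0271]
eef_rot: [0.001, 1.0, 0.001, 0.002]
force: [0.1, -0.3, -0.6]
finger_gap: 0.0398
t 20.38 pos [0.6321 0.0426 0.0271] gap 0.0398 F [ 0.1 -0.3 -0.6] delta_mm [-2.1  1.6  3.9] rotvec [ 0.001 -0.004  0.002] q [-0.04  0.73  1.69 -0.    0.72  1.53]
```

```bash
python3 -m inch '{"gripper":[1,1,1,1,-0.35,-0.35,-0.35,-0.35,-0.35,-0.35,-0.35],"xyz":[[-2,1.6,2],[0,0,1],[0,0,0.7],[0,0,0.5],[0,0,0],[0,0,0],[0,0,0],[0,0,0],[0,0,0],[0,0,0],[0,0,0]],"rot":[[0,-0.004,0],[0,0,0],[0,0,0],[0,0,0],[0,0,0],[0,0,0],[0,0,0],[0,0,0],[0,0,0],[0,0,0],[0,0,0]]}' 30
python3 -c "
from h import *
delta(.572,-.393,.15)"
```

```text
time_s: 21.3
position: [0.6309, 0.0406, 0.0245]
eef_rot: [0.001, 1.0, 0.001, 0.001]
force: [0.5, 0.8, 0.1]
finger_gap: 0.0637
t 21.3 pos [0.6309 0.0406 0.0245] gap 0.0637 F [0.5 0.8 0.1] delta_mm [ -59.2  433.7 -125.2] rotvec [ 0.001 -0.003  0.001] q [-0.04  0.73  1.7  -0.    0.71  1.53]
```

```bash
python3 -m inch '{"gripper":[-0.35,-0.35,-0.35,-0.35,-0.35,-0.35,-0.35,-1,-1,-1,-1,-1],"xyz":[[0,0,-25],[0,0,-40],[0,0,-40],[0,0,-20],[-5,40,0],[-5,40,0],[-5,40,0],[-5,40,0],[-5,40,0],[-5,40,0],[-5,40,0],[-5,40,0]],"rot":[[0,0,0],[0,0,0],[0,0,0],[0,0,0],[0,0,0],[0,0,0],[0,0,0],[0,0,0],[0,0,0],[0,0,0],[0,0,0],[0,0,0]]}' 30
python3 -m inch '{"gripper":[-1,-1,-1,-1,-1],"xyz":[[-5,40,0],[-5,40,0],[-5,25,0],[0,0,0],[0,0,0]],"rot":[[0,0,0],[0,0,0],[0,0,0],[0,0,0],[0,0,0]]}'
python3 -c "
from h import *
delta(.572,-.393,.15); wlook('lens_blue_mid','w_b.png')"
```

```text
time_s: 22.3
position: [0.5916, -0.283, 0.1576]
eef_rot: [0.001, 1.0, 0.007, 0.002]
force: [0.4, 0.3, -0.4]
finger_gap: 0.0913
time_s: 22.72
position: [0.5738, -0.4004, 0.1571]
eef_rot: [0.002, 1.0, 0.003, 0.003]
force: [-0.3, 1.1, 0.7]
finger_gap: 0.0951
t 22.72 pos [ 0.5738 -0.4004  0.1571] gap 0.0951 F [-0.3  1.1  0.7] delta_mm [-1.8 -7.5  7.1] rotvec [ 0.004 -0.005  0.006] q [-0.7   0.65  1.42  0.    1.06  0.86]
lens_blue_mid 0.6 [248.5, 181.2, 45.9, 53.0] side [ 0.5714 -0.3916] shoulder [ 0.5722 -0.3917] nose [ 0.572  -0.3919] all [ 0.5729 -0.3918] 0.0619
```

View pics/w_b.png

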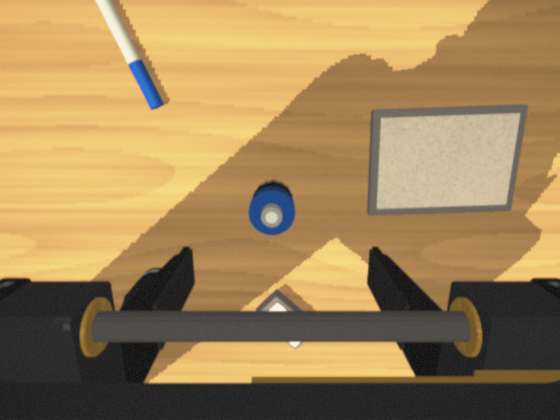

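The blue lens is at (271,210). The pad's left edge at column 370 is about 90 mm away, so it clears the 60 mm finger reach.

```bash
python3 -m inch '{"gripper":[-1,-1,-1,-1,-1,-1,-1],"xyz":[[-1.8,-8.8,0],[0,0,0],[0,0,30],[0,0,35],[0,0,35],[0,0,18],[0,0,0]],"rot":[[0.004,-0.005,0.006],[0,0,0],[0,0,0],[0,0,0],[0,0,0],[0,0,0],[0,0,0]]}' 30
python3 -c "
from h import *
delta(.572,-.3917,.0155)"
```

```text
time_s: 23.4
position: [0.5772, -0.3797, 0.0398]
eef_rot: [0.001, 1.0, 0.006, 0.002]
force: [0.6, -0.2, 0.3]
finger_gap: 0.0953
t 23.4 pos [ 0.5772 -0.3797  0.0398] gap 0.0953 F [ 0.6 -0.2  0.3] delta_mm [-5.4 11.9 24.3] rotvec [ 0.003 -0.005  0.012] q [-0.68  0.77  1.53  0.    0.84  0.88]
```

```bash
python3 -m inch '{"gripper":[-1,-1,-1,-1,-0.1,-0.1,-0.1,-0.1,-0.1,-0.1,-0.1],"xyz":[[-5.4,12,0],[0,0,8],[0,0,8],[0,0,6],[0,0,3],[0,0,0],[0,0,0],[0,0,0],[0,0,0],[0,0,0],[0,0,0]],"rot":[[0.003,-0.005,0.012],[0,0,0],[0,0,0],[0,0,0],[0,0,0],[0,0,0],[0,0,0],[0,0,0],[0,0,0],[0,0,0],[0,0,0]]}' 30
python3 -c "
from h import *
delta(.572,-.3917,.0155)"
```

```text
time_s: 24.32
position: [0.5745, -0.3922, 0.0193]
eef_rot: [0.002, 1.0, 0.001, 0.003]
force: [0.2, 0.2, -0.4]
finger_gap: 0.0552
t 24.32 pos [ 0.5745 -0.3922  0.0193] gap 0.0552 F [ 0.2  0.2 -0.4] delta_mm [-2.6 -0.5  3.8] rotvec [ 0.004 -0.005  0.002] q [-0.69  0.8   1.53  0.    0.81  0.87]
```

```bash
python3 -m inch '{"gripper":[-0.1,-0.1,1,1,1,1,1,1,1],"xyz":[[-2.6,-0.5,4],[0,0,0],[0,0,0],[0,0,0],[0,0,0],[0,0,0],[0,0,0],[0,0,0],[0,0,0]],"rot":[[0.004,-0.005,0],[0,0,0],[0,0,0],[0,0,0],[0,0,0],[0,0,0],[0,0,0],[0,0,0],[0,0,0]]}' 30
python3 -c "
from h import *
delta(.6058,-.0456,.13)"
```

```text
time_s: 25.07
position: [0.5717, -0.3918, 0.0151]
eef_rot: [-0.0, 1.0, 0.001, -0.0]
force: [-0.2, 0.1, 1.0]
finger_gap: 0.0394
t 25.07 pos [ 0.5717 -0.3918  0.0151] gap 0.0394 F [-0.2  0.1  1. ] delta_mm [  34.7 -346.1 -114.9] rotvec [-0.     0.     0.002] q [-0.7   0.81  1.53  0.    0.81  0.87]
```

```bash
python3 -m inch '{"gripper":[1,1,1,1,1,1,1,1,1,1,1,1],"xyz":[[0,0,-20],[0,0,-30],[0,0,-35],[0,0,-25],[2,-20,0],[4,-38,0],[4,-38,0],[4,-38,0],[4,-38,0],[4,-38,0],[4,-38,0],[4,-38,0]],"rot":[[0,0,0],[0,0,0],[0,0,0],[0,0,0],[0,0,0],[0,0,0],[0,0,0],[0,0,0],[0,0,0],[0,0,0],[0,0,0],[0,0,0]]}' 30
python3 -m inch '{"gripper":[1,1,1,1],"xyz":[[4,-30,0],[2,-20,0],[0,0,0],[0,0,0]],"rot":[[0,0,0],[0,0,0],[0,0,0],[0,0,0]]}'
python3 -c "
from h import *
delta(.6058,-.0456,.0234)"
```

```text
time_s: 26.07
position: [0.6005, -0.1019, 0.1291]
eef_rot: [-0.0, 1.0, -0.005, -0.0]
force: [1.0, -0.4, -0.9]
finger_gap: 0.0395
time_s: 26.4
position: [0.6066, -0.0414, 0.1293]
eef_rot: [-0.001, 1.0, -0.001, -0.0]
force: [-0.3, -0.4, -0.5]
finger_gap: 0.0394
t 26.4 pos [ 0.6066 -0.0414  0.1293] gap 0.0394 F [-0.3 -0.4 -0.5] delta_mm [ -0.7   4.4 105.9] rotvec [-0.002  0.001 -0.002] q [-0.18  0.56  1.69  0.    0.89  1.39]
```

```bash
python3 -m inch '{"gripper":[1,1,1,1,1,1,1],"xyz":[[-0.7,4.4,0],[0,0,0],[0,0,25],[0,0,30],[0,0,20],[0,0,8],[0,0,0]],"rot":[[0,0,0],[0,0,0],[0,0,0],[0,0,0],[0,0,0],[0,0,0],[0,0,0]]}' 30
python3 -c "
from h import *
delta(.6058,-.0456,.0234)"
```

```text
time_s: 26.98
position: [0.6067, -0.0544, 0.0449]
eef_rot: [-0.0, 1.0, -0.005, 0.002]
force: [0.1, 0.3, -1.1]
finger_gap: 0.0392
t 26.98 pos [ 0.6067 -0.0544  0.0449] gap 0.0392 F [ 0.1  0.3 -1.1] delta_mm [-1.  -8.8 21.5] rotvec [-0.    -0.003 -0.009] q [-0.2   0.68  1.75  0.    0.71  1.38]
```

```bash
python3 -m inch '{"gripper":[1,1,1,1,1,1],"xyz":[[-1,-8.8,4],[0,0,8],[0,0,5],[0,0,2],[0,0,1],[0,0,0]],"rot":[[0,-0.003,-0.009],[0,0,0],[0,0,0],[0,0,0],[0,0,0],[0,0,0]]}' 30
python3 -c "
from h import *
delta(.6058,-.0456,.0234)"
```

```text
time_s: 27.48
position: [0.6073, -0.0466, 0.0264]
eef_rot: [0.0, 1.0, -0.001, 0.002]
force: [-0.2, 0.1, -1.0]
finger_gap: 0.0397
t 27.48 pos [ 0.6073 -0.0466  0.0264] gap 0.0397 F [-0.2  0.1 -1. ] delta_mm [-1.5 -1.   3. ] rotvec [ 0.001 -0.004 -0.002] q [-0.19  0.7   1.76  0.    0.68  1.39]
```

```bash
python3 -m inch '{"gripper":[1,1,1,1,-0.35,-0.35,-0.35,-0.35,-0.35,-0.35,-0.35],"xyz":[[-1.5,-1,2],[0,0,0.8],[0,0,0.7],[0,0,0],[0,0,0],[0,0,0],[0,0,0],[0,0,0],[0,0,0],[0,0,0],[0,0,0]],"rot":[[0,-0.004,0],[0,0,0],[0,0,0],[0,0,0],[0,0,0],[0,0,0],[0,0,0],[0,0,0],[0,0,0],[0,0,0],[0,0,0]]}' 30
python3 -m inch '{"gripper":[-0.35,-0.35,-0.35,-0.35,-0.35,-0.35,-0.35,-0.35,-0.35,-0.35,-0.35],"xyz":[[0,0,-20],[0,0,-35],[0,0,-40],[0,0,-40],[-30,0,-20],[-35,0,0],[-35,0,0],[-30,0,0],[0,0,0],[0,0,0],[0,0,0]],"rot":[[0,0,0],[0,0,0],[0,0,0],[0,0,0],[0,0,0],[0,0,0],[0,0,0],[0,0,0],[0,0,0],[0,0,0],[0,0,0]]}'
python3 - <<'E'
from h import *
delta(.5,0,.2)
for k in('red','yellow','green','blue'): wlook(f'lens_{k}_mid','w_end.png')
cups()
c=cam('scene'); save(c,'s_end.png'); W=cloud(c)
for n in('eyepiece_mid','bottle_mid'):
    for r in env.regions_of(n,'scene')[:2]:
        P=W[r['pixels']&(c['depth']>0)]; t=P[P[:,2]>.043]; print(n,r['rect'],t[:,:2].mean(0).round(4))
E
```

```text
time_s: 28.4
position: [0.6068, -0.0456, 0.0245]
eef_rot: [0.001, 1.0, -0.001, 0.002]
force: [-0.4, 0.1, 0.5]
finger_gap: 0.0642
time_s: 29.32
position: [0.471, -0.045, 0.1867]
eef_rot: [0.001, 1.0, -0.001, 0.002]
force: [0.6, -0.9, 0.2]
finger_gap: 0.0643
t 29.32 pos [ 0.471  -0.045   0.1867] gap 0.0643 F [ 0.6 -0.9  0.2] delta_mm [ 29.  -45.  -13.2] rotvec [ 0.002 -0.005 -0.001] q [-0.23  0.31  1.96 -0.    0.87  1.34]
lens_red_mid 0.57 [127.1, 99.1, 61.1, 44.3] side [0.5433 0.0663] shoulder [0.5438 0.0536] nose [0.5431 0.0657] all [0.5435 0.065 ] 0.0697
lens_yellow_mid 0.95 [231.8, 126.8, 47.2, 47.1] side [ 0.5503 -0.0421] shoulder [ 0.5307 -0.0284] nose [ 0.5202 -0.021 ] all [ 0.5206 -0.0214] 0.0706
lens_green_mid 0.84 [144.8, 0.0, 64.6, 47.7] side [0.6074 0.0147] shoulder [0.6233 0.0357] nose [0.6231 0.0415] all [0.623  0.0406] 0.0701
lens_blue_mid 0.97 [254.0, 13.4, 51.9, 58.1] side [ 0.5703 -0.0434] shoulder [ 0.5916 -0.0437] nose [ 0.6062 -0.044 ] all [ 0.6055 -0.0443] 0.07
lens_blue_mid 0.32 [478.6, 164.5, 73.5, 50.8] side [ 0.478  -0.2712] shoulder [ 0.4787 -0.2644] nose [ 0.4787 -0.2693] all [ 0.4802 -0.2666] 0.0621
red 0.74 [143.  84.  64.  70.] [542.9  57.9] [65.  52.3] z [0.0069 0.0136]
yellow 0.67 [223. 110.  70.  70.] [518.2 -22.1] [63.8 64.8] z [0.007  0.0138]
green 0.71 [154.   0.  70.  59.] [618.8  36.7] [43.5 67.4] z [0.0067 0.0137]
blue 0.79 [249.  10.  69.  80.] [604.8 -45.4] [63.8 64.8] z [0.0069 0.0136]
eyepiece_mid [159.3, 210.0, 15.8, 23.9] [ 0.4857 -0.2736]
bottle_mid [374.3, 190.7, 15.5, 27.7] [0.4957 0.2782]
```

View pics/w_end.png

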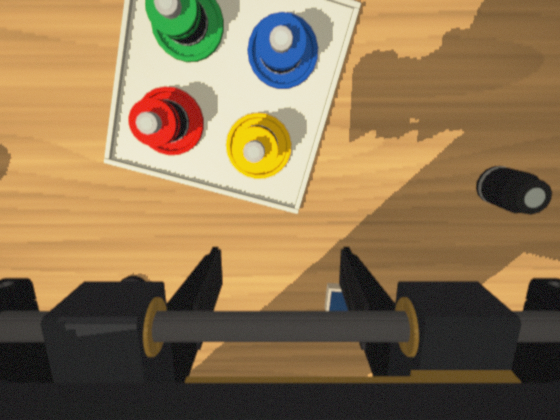

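View pics/s_end.png

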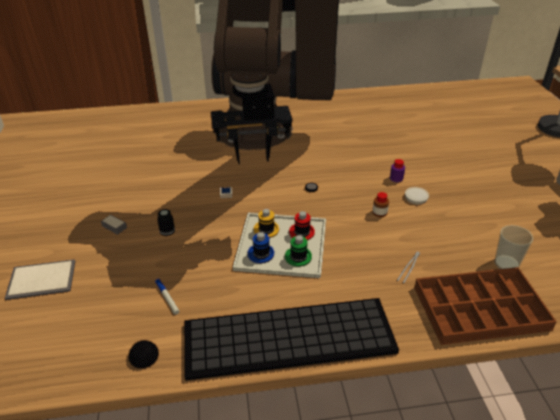

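All four lenses stand in cups of their own colour: wrist view red (165,120), yellow (258,147), green (184,20) and blue (283,50). The eyepiece and bottle show no movement in the scene view.

```bash
python3 -c "
from bench import env
print(env.sign_off())"
```

```text
the job is handed in; nothing more can be done
None
```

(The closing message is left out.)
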